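Seat the grating disc on the food processor

ROBOT

A 6-joint arm with a two-finger parallel gripper is mounted at the origin on a cart in front of the work surface, level with it; the furniture and walls round the work are solid. World frame = base frame: x ahead of the robot, y to its left, z up, the work surface at z = 0. Lengths are in mm, angles in rad, forces in N, time in s.
With the tool pointing down it reaches from about 275 to 1000 mm from the base axis. Payload 8.4 kg.
Tool frame: the origin (TCP) lies on the centre line of the jaws, within the pads' length; the fingertips stand r.tip_reach ahead of it and the grasp point (between the pads) lies 11 mm behind it (r.tip_reach is the distance from the TCP to the fingertips, in mm); z points along the fingers, y is the line along which they close (so a half turn about z gives the same grasp; the last joint's range is limited). The gripper opens to 85 mm and grips with 20 to 120 N. Pads are 22 mm wide; open, the fingers measure 114 mm over their backs; the gripper's body (76 mm by 85 mm) begins 54 mm behind the grasp point. The pads swing forward as they close: fully open they stand 13 mm farther back than shut.
Start: joints at [-1.254, 0.353, 1.633, -0, 1.155, -0.002], TCP at [195.891, -593.511, 239.281] pointing down, gripper open.
Joint ranges: [-2.63, 2.63], [-0.92, 2.1], [0.06, 2.66], [-1.3, 4.44], [0, 2.69], [-3.02, 3.02]. Speed limits (rad/s): [2.22, 2.22, 2.79, 3.14, 3.14, 3.14].

INTERFACE

Orientations are given as [roll, pitch, yaw] about the fixed x, y, z axes, in that order (R = Rz(yaw) Ry(pitch) Rx(roll)).
In Python, from rig import r gives the robot as it stands.
- The arm moves only by the tool carry_out, never from a script. Its argument "targets" is a list of rows, each an object with "dp": the shift along the tool's x, y, z in mm, a list of three; "yaw": the turn about the tool's z in degrees. A call has 1 to 12 rows; each row is the pose to reach, as a shift and turn from the pose commanded when the call began, along the tool's axes at that moment; what a row does not reach only later rows make up. A row lasts 1/8 s, in which the tool goes at most 62.5 mm and 10.7 degrees, less where a joint would pass 70% of its speed; a pose out of reach is approached as far as the arm can. A call with a gripper value outside its range is refused whole. "fingers" is the opening, from -1 (shut) to 1 (fully open), so that 0 is half open, set as the call begins (left out, the last holds). The fingers move at their own pace and stop on an object; "grip_force" is the grip in N (left out, the last holds). Time passes only in rows, so rows that repeat a pose let the fingers close. It gives the time, the measured TCP pose, the force, the opening and the grip force at its end, in the units of the state.
- r.sense(): the state, without advancing time (a new reading comes with each control period).
- r.grab_frame(name): name is "scene" or "top"; returns the picture (400x640x3 uint8, red, green, blue); there is no depth.
- r.get_calibration(name): a dict with "fx", "fy", "cx", "cy" (pixels), "rvec" (rotation vector, rad) and "tvec" (3), from world to camera coordinates, as OpenCV has them. Camera axes: x right, y down, z forward; pixel columns grow to the right and rows downward; lengths in mm; the calibration is good to about 2 mm. A picture is of the moment at which its call begins. get_calibration takes no time and is no camera call.
- r.sign_off(): hands the job in; it is judged then, once.
The state is a dict: "clock": time; "qpos": joint angles; "qvel": joint speeds; "joint_efforts": joint torques, N m; "eef_pos": TCP position; "tcp_rot": TCP orientation; "contact_force": force on the tool from outside, world axes, zero at the start; "wrist_torque": the same for the moment, N m; "opening": opening from 0.0 (shut) to 1.0 (fully open); "grasp_force": force on a finger pad.
Only numpy, scipy, OpenCV 4.12 (cv2) and the standard library are available. Lean on these libraries where they do the work, as an engineer would, in place of code of your own. Each camera call takes 0.05 s, during which the arm holds its last target. There are 200 camera calls.

TASK

The grating disc is sitting high on the food-processor base. With a fingertip, push its blue fin to turn the disc until the notch in its rim stands at the orange post, then press the disc straight down until it is fully home over the orange tooth, and take the hand away. Do not pinch the fin, do not lift the disc, and leave the lemon, mug, glass, spice jar and spoon where they are.

Things in the scene. Friction and masses are not known exactly. Their poses are not given: they have to be found in the camera images.
- processor: White round food-processor base, fixed to the worktop, 200 mm across, its flat top 42 mm above the worktop. Origin: centre of its underside, on the disc's axis; z up; its x axis points from the axis towards the orange post. It stands in a different place, turned differently, each time.
- post_top (a point): Top centre of the orange post (10 x 14 mm in plan) that stands on the base's edge 90 mm from the axis, 75 mm above the worktop. It does not move against the base.
- tooth (a point): Top of the orange tooth, a round-topped ridge 10 mm wide that runs inward from the post's foot, from 90 to 63 mm from the axis, and rises 11 mm above the base's top. This point lies 74 mm from the axis, directly inward of the post, 53 mm above the worktop. While the disc is raised and its notch is elsewhere, the disc's rim hides the tooth; only the post is seen.
- disc_turn (a joint): Angle of the grating disc about its upright axis, rad, counter-clockwise from above; endless turning. 0 = notch and fin exactly opposite the post; pi or -pi = notch and fin at the post, over the tooth. It starts somewhere between -2.2 and 2.2. Turning is stiff enough (about 1.5 N at the fin) that the disc stays where it is left.
- disc_press (a joint): How far the disc is pressed down, m: 0 = raised (start; underside 53 mm, flat upper face 59 mm above the worktop), 0.011 = fully home on the base; negative = pulled up. Sliding takes about 3 N; it stays where it is left. Off the notch the tooth holds it up: pressed with 6 N it gives about 3 mm, with 20 N about 5 mm, and springs back to about 1 mm when let go.
- notch (a point): Middle of the notch in the disc's rim, at the height of the disc's underside, 74 mm from the axis. The disc is steel, 160 mm across, 6 mm thick. The notch opens at the rim, is 18 mm deep, 18 mm wide at the rim and 14 mm at its floor, with an orange mark on either side; the tooth passes with about 3 mm to spare on either side.
- fin_top (a point): Top centre of the disc's blue upright fin: a plate along the radius from the axis to the notch, 26 mm long (30 to 56 mm from the axis), 10 mm thick, its top 18 mm above the disc's flat upper face. A finger put down on the disc beside it pushes it round. It turns with the disc; it points at the notch.
- hub_top (a point): Top centre of the disc's low black hub, 36 mm across, on the axis, 6 mm above the disc's flat upper face: the place to press. 65 mm above the worktop while raised, 54 mm when home.
- fin_side_a: One broad side face of the fin, the one towards the disc's clockwise side seen from above (the fin is two half plates, 5 mm each, under a common cap 4 mm thick). Origin at the fin's foot, in its mid plane, 43 mm from the axis.
- fin_side_b: The other broad side face of the fin, towards the counter-clockwise side. Origin as fin_side_a.
- lemon: Loose yellow lemon, 78 x 55 x 56 mm, on the chopping board at the left. Leave it alone.
- mug: Loose white mug, 82 mm across, 91 mm high, with handle; at the right. Origin: centre of its underside. Leave it alone.
- glass: Loose drinking glass, 81 mm across, 93 mm high; at the right. Origin: centre of its underside. Leave it alone.
- spice: Loose spice jar with black cap, 41 mm across, 105 mm high, left of the base. Origin: centre of its underside. Leave it alone.
- spoon: Loose metal spoon, 191 mm long, lying on the near half of the chopping board. Leave it alone.

How it is judged (in metres and radians):
At the end, for the whole second after the job is handed in: The disc's notch is over the tooth (centres within 6 mm in plan), the disc is pressed home (at least 9 of the 11 mm) and at rest, and nothing is touched (horizontal distance between notch and tooth below 0.006 m and value of joint disc_press above 0.009 m and velocity of joint disc_turn between -0.05 and 0.05 rad/s).
It fails at once if the disc is lifted more than 4 mm above its starting height (value of joint disc_press below -0.004 m).
It fails at once if the fin is pinched: both its sides are squeezed by the fingers at once (contact force between the fingers and fin_side_a above 1 N and contact force between the fingers and fin_side_b above 1 N).
It fails at once if the lemon, mug, glass, spice jar or spoon is moved by more than 20 mm (distance of any of lemon, mug, glass, spice, spoon from where it was at the start of the episode above 0.02 m).
It also fails if it takes over 54 s, if anything falls off the work surface, if the arm or the gripper's body presses on something with over 40 N, if the wrist force passes 120 N, or if a joint passes its speed limit or range.

## Working session

There is one attempt and no reset: what is moved stays moved. The work goes in short steps, Python scripts to look and compute and a tool call to move; the robot and the scene stay as the last step left them, time stands still between calls to the robot, and variables do not carry over. Pictures are saved under pics/ and viewed, at most 13 in all, crops included, and the job is handed in when it is done.

Besides the shell and the picture viewer there is one more tool, called in YAML: its name, and indented under it one key for each argument. carry_out: Moves the arm, as the interface text tells. Its arguments: {"type":"object","properties":{"targets":{"type":"array","items":{"type":"object","properties":{"dp":{"type":"array","items":{"type":"number"}},"yaw":{"type":"number"}}}},"fingers":{"type":"number"},"grip_force":{"type":"number"}},"required":["targets"]}

```bash
mkdir -p pics; ls
python3 - <<'E'
from rig import r
import cv2
for n in("scene","top"):
    cv2.imwrite(f"pics/{n}0.png",r.grab_frame(n)[:,:,::-1]); print(r.get_calibration(n))
print(r.sense(), r.tip_reach)
E
```

```text
pics
{'fx': 491.1699010469731, 'fy': 491.1699010469731, 'cx': 318.16691656960757, 'cy': 203.01893465808246, 'rvec': array([ 0.71549445, -2.40011454,  1.37278375]), 'tvec': array([ 403.70801649,  176.24766151, 1402.57893493])}
{'fx': 502.13036765942434, 'fy': 502.13036765942434, 'cx': 318.512212273683, 'cy': 206.18608085608844, 'rvec': array([ 2.04228134, -1.62533558,  0.54244041]), 'tvec': array([ -64.36697973,  413.49851468, 1525.33841102])}
{'clock': 0.1, 'qpos': array([-1.25443133e+00,  3.53578003e-01,  1.63405438e+00,  7.83459276e-07,
        1.15520907e+00, -2.39571101e-03]), 'qvel': array([-9.92615090e-04, -9.32950289e-04, -1.52019901e-04, -5.23430969e-05,
        7.31189569e-04,  5.61308837e-04]), 'joint_efforts': array([-1.59977582e-03, -6.06361985e+01, -3.42819500e+01, -6.40106055e-05,
        3.96509204e-03, -2.15841033e-05]), 'eef_pos': array([ 195.74165626, -593.11782324,  238.63960787]), 'tcp_rot': array([-3.14034385e+00, -3.70814905e-06,  3.18760385e-01]), 'contact_force': array([ 0.05933254,  0.01436749, -0.4938757 ]), 'wrist_torque': array([-0.01401235, -0.0127416 , -0.02490105]), 'grasp_force': 0.0, 'opening': 1.000380060162026} 8.0
```

View pics/top0.png

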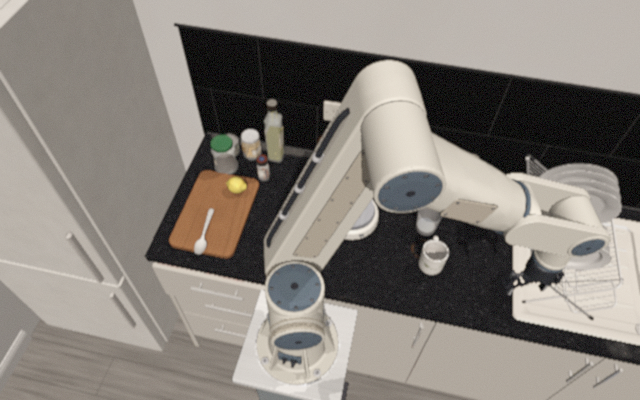

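View pics/scene0.png

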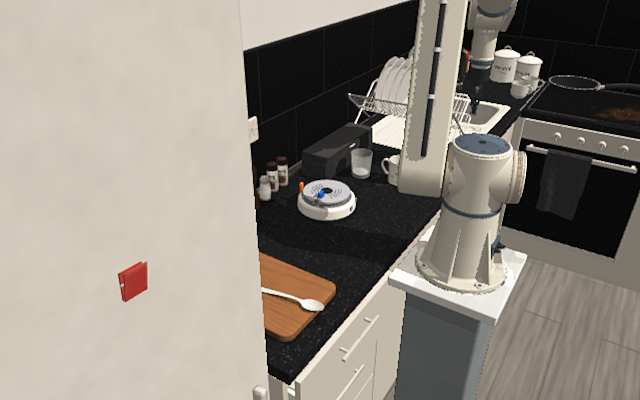

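The top view shows the base mostly hidden by the arm (about (355,220)). The scene view shows the disc at about (327,192), the orange post at (302,187) and the blue fin at (321,195). I'll measure in the scene view first.

```bash
cat > h.py <<'E'
from rig import r
import cv2, numpy as np
def cam(n):
    c=r.get_calibration(n); K=np.array([[c['fx'],0,c['cx']],[0,c['fy'],c['cy']],[0,0,1.]])
    return K,cv2.Rodrigues(c['rvec'])[0],c['tvec'],c['rvec']
def ray(n,uv,z):
    K,R,t,_=cam(n); C=-R.T@t; d=R.T@np.linalg.inv(K)@np.array([uv[0],uv[1],1.]); return C+d*(z-C[2])/d[2]
def proj(n,P):
    K,R,t,rv=cam(n); return cv2.projectPoints(np.array(P,float).reshape(-1,3),rv,t,K,None)[0][:,0]
def blobs(img,lo,hi,box):
    x0,y0,x1,y1=box; h=cv2.cvtColor(img,cv2.COLOR_RGB2HSV)[y0:y1,x0:x1]
    m=cv2.inRange(h,np.array(lo),np.array(hi)); n,l,s,c=cv2.connectedComponentsWithStats(m)
    return [(s[i]+[x0,y0,0,0,0],(c[i]+[x0,y0]).round(1)) for i in range(1,n) if s[i][4]>3]
E
python3 - <<'E'
from h import *
im=r.grab_frame("scene"); b=(270,160,380,240)
cv2.imwrite("pics/s1.png",cv2.resize(im[165:230,285:370,::-1],None,fx=8,fy=8,interpolation=cv2.INTER_CUBIC))
print("or",blobs(im,(3,120,100),(20,255,255),b)); print("bl",blobs(im,(100,100,60),(130,255,255),b))
print(proj("scene",[[600,0,0],[601,0,0]]))
# white base + bright
h=cv2.cvtColor(im,cv2.COLOR_RGB2HSV)
print(ray("scene",(302,182),75),ray("scene",(321,193),77),ray("scene",(327,192),65))
E
```

```text
or [(array([299, 182,   5,  10,  36]), array([301.1, 185.7])), (array([319, 200,   2,   2,   4]), array([319.5, 200.5]))]
bl [(array([317, 190,   7,   9,  43]), array([320.5, 193.9]))]
[[289.55906139 205.92174076]
 [289.32347214 205.84022206]]
[582.41393934 -51.74489028  75.        ] [484.40973036 -19.78751283  77.        ] [482.98424806 -54.41421332  65.        ]
```

View pics/s1.png

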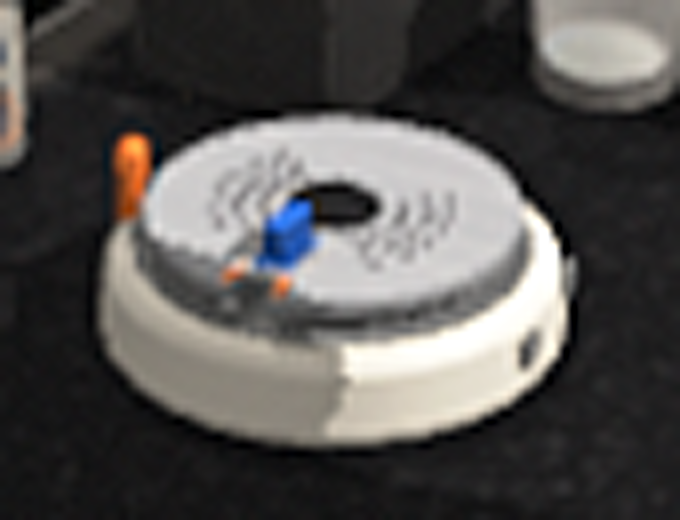

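The zoomed view shows the hub at pixel (327.2,190.2), post top at (301.6,182.5), fin top at (321,191.5) and notch marks at (314.6,198.7) and (320.2,200.9). Next I fit the rim circle on z=59.

Run:
```python
from h import *
from scipy.optimize import least_squares
f=lambda x,y,z: ray("scene",(285+(x-3.5)/8,165+(y-3.5)/8),z)
p=np.array([f(x,y,59)[:2] for x,y in [(142,215),(528,215),(335,115),(200,143),(470,147),(330,305),(450,287),(160,180)]])
s=least_squares(lambda q:np.hypot(*(p-q[:2]).T)-q[2],[480,-50,80]); print("disc",s.x,s.fun.round(1))
c=f(338,203,65)[:2];print("hub",c)
P=f(134,138,75)[:2];print("post",P,P-c,np.hypot(*(P-c)))
F=f(290,212,77)[:2];print("fin",F,F-c,np.hypot(*(F-c)))
m=[f(237,270,59)[:2],f(282,287,59)[:2]];M=np.mean(m,0);print("notch",m,M,M-c,np.hypot(*(M-c)))
a=lambda v:np.degrees(np.arctan2(v[1],v[0]));print(a(P-c),a(F-c),a(M-c))
```

```text
disc [495.79248729 -71.94624955  81.20458465] [ 0.8 -0.2  2.3  0.6 -1.6  0.7  0.1 -2.7]
hub [491.11216699 -66.07631039]
post [585.16051729 -51.57986186] [94.0483503  14.49644853] 95.15902066228932
fin [492.02107022 -30.39914738] [ 0.90890323 35.67716301] 35.68873864200591
notch [array([501.1713557 ,  -4.58930154]), array([478.12803904,  -3.04593661])] [489.64969737  -3.81761908] [-1.46246963 62.25869131] 62.275865800831866
8.762510703951698 88.54066151079164 91.34564232581884
```

```bash
cat >> h.py <<'E'
def todp(rows):
    "rows of (x,y,z,tool-x angle deg) -> dp,yaw"
    s=r.sense(); R=cv2.Rodrigues(np.zeros(3))[0]; yw=s['tcp_rot'][2]; c,k=np.cos(yw),np.sin(yw)
    for x,y,z,a in rows:
        d=np.array([x,y,z])-s['eef_pos']
        print(np.round([c*d[0]+k*d[1],k*d[0]-c*d[1],-d[2]],1).tolist(), round(((np.degrees(yw)-a+180)%360)-180,1))
E
python3 - <<'E'
from h import *
todp([(452,-33,200,95)])
im=r.grab_frame("top"); 
print(proj("top",[[496,-72,59],[452,-33,200]]), [-(cam(n)[1].T@cam(n)[2]) for n in("top","scene")])
E
```

```text
[418.9, -451.7, 38.7] -76.7
[[351.6428289  206.48271437]
 [340.27283243 189.42156016]] [array([-534.62178261, -163.26539478, 1479.6301424 ]), array([-276.39036862, 1157.5801111 ,  863.06878057])]
```

carry_out:
  targets:
    - {"dp": [35,-38,3],"yaw": -6}
    - {"dp": [70,-75,6],"yaw": -13}
    - {"dp": [105,-113,10],"yaw": -19}
    - {"dp": [140,-150,13],"yaw": -26}
    - {"dp": [175,-188,16],"yaw": -32}
    - {"dp": [210,-226,19],"yaw": -38}
    - {"dp": [245,-263,22],"yaw": -45}
    - {"dp": [280,-301,26],"yaw": -51}
    - {"dp": [315,-339,29],"yaw": -58}
    - {"dp": [350,-376,32],"yaw": -64}
    - {"dp": [385,-414,35],"yaw": -70}
    - {"dp": [419,-452,39],"yaw": -77}
  fingers: -1
  grip_force: 20

```text
clock: 1.7
eef_pos: [452.8, -31.3, 200.4]
tcp_rot: [3.141, 0.0, 1.667]
contact_force: [1.2, -0.3, 0.6]
opening: -0.0
grasp_force: 0.0
```

Run:
```python
from h import *
s=r.sense(); print(s['clock'],s['eef_pos'],np.degrees(s['tcp_rot']),s['qvel'].round(2),s['opening'],r.tip_reach,s['contact_force'])
im=r.grab_frame("scene"); cv2.imwrite("pics/s2.png",cv2.resize(im[130:230,270:380,::-1],None,fx=6,fy=6,interpolation=cv2.INTER_CUBIC))
im=r.grab_frame("top"); cv2.imwrite("pics/t2.png",im[:,:,::-1])
p=s['eef_pos'];print(proj("scene",[p-[0,0,8],p]))
todp([(452,-33,120,95),(452,-33,72,95)])
```

```text
1.7 [452.75967482 -31.29592879 200.39575863] [1.79959663e+02 1.06908108e-02 9.54912936e+01] [ 0.87  0.24 -0.19 -0.   -0.05 -0.11] -1.8795099093382237e-06 8.0 [ 1.18804186 -0.30872867  0.63852979]
[[331.53618456 162.12132582]
 [331.56949554 159.81044484]]
[-3.4, -1.9, 80.1] 0.7
[-3.4, -1.9, 128.1] 0.7
```

View pics/s2.png

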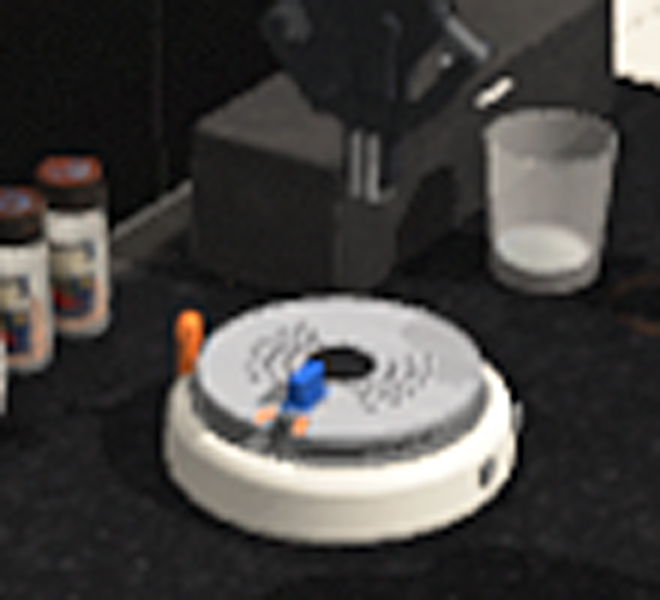

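View pics/t2.png

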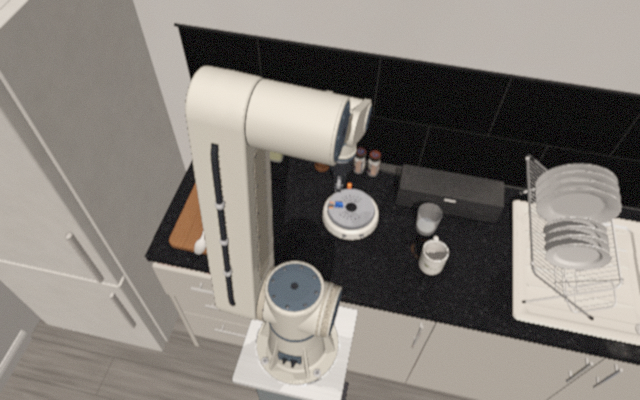

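Scene view: the closed fingertip is at about (331.7,163), matching the projection. The top view now shows the disc at (351,208), the post at (349,186) and the fin at (339,205). I'll measure from the top view as a cross-check.

Run:
```python
from h import *
im=r.grab_frame("top"); b=(315,175,390,245)
O=blobs(im,(3,110,90),(20,255,255),b);B=blobs(im,(100,100,60),(130,255,255),b);print(O,B)
h=cv2.cvtColor(im,cv2.COLOR_RGB2HSV); D=blobs(im,(0,0,0),(180,255,50),(335,195,365,220));print("hub",D)
g=cv2.cvtColor(im,cv2.COLOR_RGB2GRAY)
m=np.zeros_like(g); m[175:245,315:390]=(g[175:245,315:390]>95)*255
c=max(cv2.findContours(m,cv2.RETR_EXTERNAL,cv2.CHAIN_APPROX_NONE)[0],key=cv2.contourArea)
print("base",cv2.fitEllipse(cv2.convexHull(c)),cv2.boundingRect(c))
for q in D: print("hub",ray("top",q[1],65))
for q in O: print("or",q[1],ray("top",q[1],70),ray("top",q[1],59))
for q in B: print("fin",ray("top",q[1],73))
cv2.imwrite("pics/t3.png",cv2.resize(im[175:245,315:390,::-1],None,fx=8,fy=8,interpolation=cv2.INTER_CUBIC))
todp([(452,-33,120,95),(452,-33,72,95)])
```

```text
[(array([347, 182,   6,   7,  31]), array([349.1, 184.9]))] [(array([335, 202,   8,   5,  34]), array([338.7, 204.1]))]
hub [(array([347, 204,   9,   6,  39]), array([350.9, 206.5]))]
base ((348.6982727050781, 210.46287536621094), (54.66172790527344, 63.4114875793457), 148.8751983642578) (323, 178, 56, 63)
hub [490.97832912 -69.88167276  65.        ]
or [349.1 184.9] [579.591356   -46.52539836  70.        ] [588.28607964 -45.61442184  59.        ]
fin [485.51727623 -27.30173338  73.        ]
[-1.8, -0.7, 80.0] 0.5
[-1.8, -0.7, 128.0] 0.5
```

View pics/t3.png

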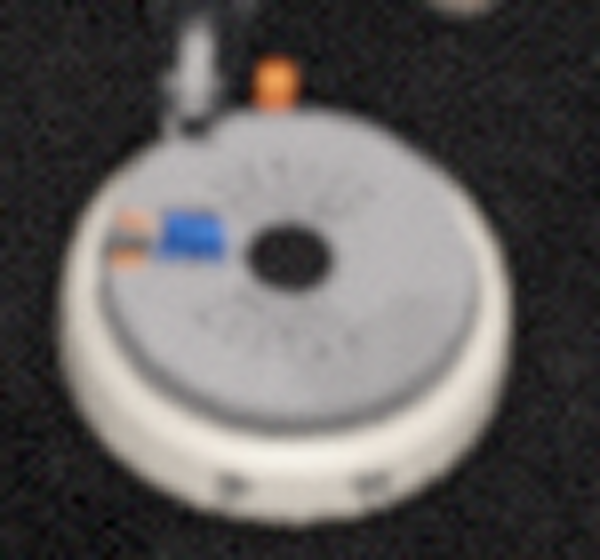

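Top view gives hub (491,-70), fin at 43 mm from the hub at 97°, and post at about 91 mm at 14-15°. These fit the given sizes and agree with the scene view. I'll descend on the fin's counter-clockwise side.

carry_out:
  targets:
    - {"dp": [0,-1,40],"yaw": 0}
    - {"dp": [0,-1,80],"yaw": 0}
    - {"dp": [0,-1,110],"yaw": 0}
    - {"dp": [0,-1,126],"yaw": 0}
    - {"dp": [0,-1,126],"yaw": 0}
    - {"dp": [0,-1,126],"yaw": 0}

```text
clock: 2.6
eef_pos: [451.3, -33.7, 74.9]
tcp_rot: [3.141, 0.0, 1.661]
contact_force: [0.6, -0.1, 0.3]
opening: 0.0
grasp_force: 0.0
```

Run:
```python
from h import *
c=np.array([491.5,-70]);A=[]
for f in np.linspace(97,30,12):
    a=np.radians(f);u=np.array([np.cos(a),np.sin(a)]);t=np.array([-u[1],u[0]])
    p=c+43*u+18*t;A.append((p[0],p[1],74,f))
todp(A)
s=r.sense();print(s['eef_pos'],s['contact_force'],s['clock'])
```

```text
[2.6, 17.4, 0.9] -1.8
[4.4, 22.0, 0.9] 4.3
[5.7, 26.7, 0.9] 10.4
[6.5, 31.6, 0.9] 16.5
[6.8, 36.6, 0.9] 22.6
[6.6, 41.5, 0.9] 28.7
[5.8, 46.4, 0.9] 34.7
[4.5, 51.2, 0.9] 40.8
[2.7, 55.8, 0.9] 46.9
[0.4, 60.2, 0.9] 53.0
[-2.3, 64.4, 0.9] 59.1
[-5.4, 68.2, 0.9] 65.2
[451.34165633 -33.67525268  74.91752302] [ 0.55604145 -0.05857667  0.29307079] 2.6
```

carry_out:
  targets:
    - {"dp": [2.5,11,1],"yaw": -1}
    - {"dp": [3,17,1],"yaw": -1}
    - {"dp": [4.5,22,1],"yaw": 4}
    - {"dp": [6,27,1],"yaw": 10}
    - {"dp": [6.5,31.5,1],"yaw": 16}
    - {"dp": [7,36.5,1],"yaw": 22}
    - {"dp": [6.5,41.5,1],"yaw": 28}
    - {"dp": [6,46.5,1],"yaw": 35}
    - {"dp": [4.5,51,1],"yaw": 41}
    - {"dp": [2.5,56,1],"yaw": 47}
    - {"dp": [2.5,56,1],"yaw": 47}
    - {"dp": [2.5,56,1],"yaw": 47}

```text
clock: 4.1
eef_pos: [506.8, -25.4, 73.4]
tcp_rot: [3.141, -0.0, 0.845]
contact_force: [1.2, -0.6, 0.1]
opening: 0.003
grasp_force: 0.0
```

```bash
cat >> h.py <<'E'
def look(tag,b=(315,175,390,245)):
    s=r.sense();print(s['eef_pos'],np.degrees(s['tcp_rot'][2]),s['contact_force'],s['clock'])
    im=r.grab_frame("top"); i2=r.grab_frame("scene"); b2=(285,165,370,230)
    for n,i,bb in(("top",im,b),("scene",i2,b2)):
        print(n,"or",[(q[0][4],q[1],ray(n,q[1],70)[:2].round(1),ray(n,q[1],59)[:2].round(1)) for q in blobs(i,(3,110,90),(20,255,255),bb)])
        print(n,"fin",[(q[0][4],q[1],ray(n,q[1],73)[:2].round(1)) for q in blobs(i,(100,100,60),(130,255,255),bb)])
    f=lambda i,b:cv2.resize(i[b[1]:b[3],b[0]:b[2],::-1],(400,400),interpolation=cv2.INTER_CUBIC)
    cv2.imwrite(f"pics/{tag}.png",np.hstack([f(im,b),f(i2,b2)]))
E
python3 - <<'E'
from h import *
look("a1")
E
```

```text
[506.79586534 -25.36069959  73.39514436] 48.406346910077325 [ 1.22070422 -0.59702074  0.05486033] 4.1
top or []
top fin [(np.int64(9), array([344.4, 199.2]), array([510.9, -42.5]))]
scene or [(np.int64(41), array([301.1, 186.1]), array([573.5, -33.5]), array([585.3, -50. ])), (np.int64(4), array([307.2, 194.8]), array([522.5,   4.6]), array([533.6, -11.4]))]
scene fin [(np.int64(14), array([311.5, 190.8]), array([522.7, -21.1]))]
```

View pics/a1.png

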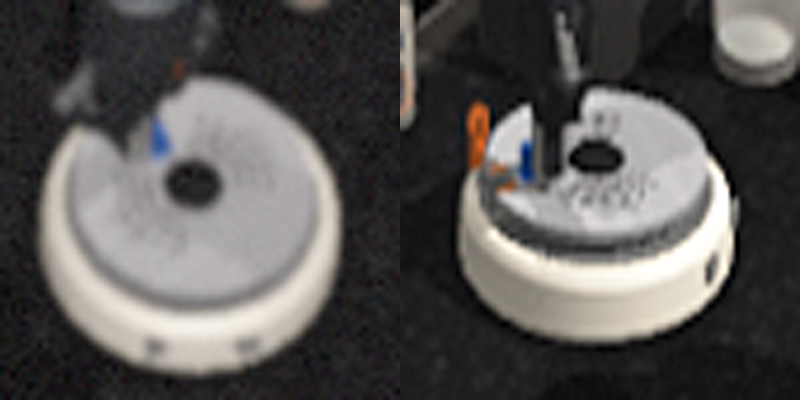

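The fin turns with the finger: both panels show it ahead of the fingertip at about 45°, and the marks have moved toward the post. I'll continue the arc.

Run:
```python
from h import *
c=np.array([491.5,-70]);A=[]
for f in np.linspace(43,18,6):
    a=np.radians(f);u=np.array([np.cos(a),np.sin(a)]);t=np.array([-u[1],u[0]])
    p=c+43*u+18*t;A.append((p[0],p[1],73.4,f))
a=np.radians(18);p=c+43*u+28*t;A.append((p[0],p[1],73.4,f));A.append((p[0],p[1],150,f))
todp(A)
```

```text
[1.1, 4.4, -0.0] 5.4
[2.1, 8.3, -0.0] 10.4
[2.8, 12.4, -0.0] 15.4
[3.2, 16.4, -0.0] 20.4
[3.2, 20.5, -0.0] 25.4
[2.8, 24.5, -0.0] 30.4
[7.9, 15.9, -0.0] 30.4
[7.9, 15.9, -76.6] 30.4
```

carry_out:
  targets:
    - {"dp": [1,4.5,0],"yaw": 5}
    - {"dp": [2,8.5,0],"yaw": 10}
    - {"dp": [3,12.5,0],"yaw": 15}
    - {"dp": [3,16.5,0],"yaw": 20}
    - {"dp": [3,20.5,0],"yaw": 25}
    - {"dp": [3,24.5,0],"yaw": 30}
    - {"dp": [3,24.5,0],"yaw": 30}
    - {"dp": [3,24.5,0],"yaw": 30}
    - {"dp": [8,16,0],"yaw": 30}
    - {"dp": [8,16,-40],"yaw": 30}
    - {"dp": [-15,-10,-80],"yaw": 30}
    - {"dp": [-42,-36,-120],"yaw": 30}

```text
clock: 5.7
eef_pos: [450.7, -32.2, 194.2]
tcp_rot: [-3.141, 0.0, 0.32]
contact_force: [0.7, -0.2, 0.3]
opening: 0.002
grasp_force: 0.0
```

carry_out:
  targets:
    - {"dp": [0,0,0],"yaw": 0}
    - {"dp": [0,0,0],"yaw": 0}

```text
clock: 5.95
eef_pos: [452.2, -32.5, 193.2]
tcp_rot: [3.141, -0.001, 0.319]
contact_force: [-0.6, -0.0, 0.0]
opening: 0.003
grasp_force: 0.0
```

Run:
```python
from h import *
look("a2")
```

```text
[452.15369919 -32.48164513 193.2049539 ] 18.303621696960647 [-0.61518956 -0.04516709  0.04583421] 5.95
top or [(np.int64(26), array([348.7, 187.9]), array([565.9, -47.7]), array([574.5, -46.7]))]
top fin [(np.int64(22), array([348.9, 195.8]), array([529.1, -55.1]))]
scene or [(np.int64(48), array([301.7, 186.4]), array([570.6, -32.9]), array([582.4, -49.4]))]
scene fin [(np.int64(42), array([313.8, 186.8]), array([531.7, -48.3]))]
```

View pics/a2.png

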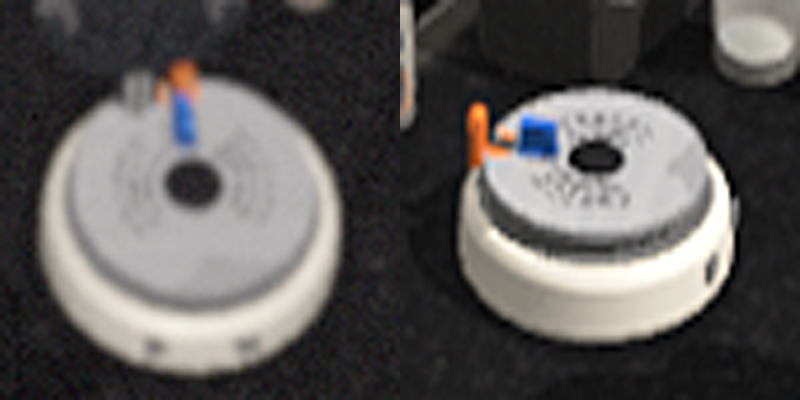

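Top view: fin at about 20.5° and post at about 15°, so about 5-6° more is needed. The previous push fits a fin-to-finger offset of 19.5 mm, so I'll use that value.

Run:
```python
from h import *
c=np.array([491.,-70]);A=[]
for f,w,z in [(20,32,140),(20,32,74),(18.5,19.5,74),(15,19.5,74),(15,30,74),(15,30,140)]:
    a=np.radians(f);u=np.array([np.cos(a),np.sin(a)]);t=np.array([-u[1],u[0]])
    p=c+43*u+w*t;A.append((p[0],p[1],z,f))
todp(A+[(452,-33,195,15)])
```

```text
[67.3, 14.5, 52.3] -1.7
[67.3, 14.5, 118.3] -1.7
[68.2, 28.2, 118.3] -0.2
[69.3, 30.8, 118.3] 3.3
[69.9, 20.3, 118.3] 3.3
[69.9, 20.3, 52.3] 3.3
[-0.1, 0.4, -2.7] 3.3
```

carry_out:
  targets:
    - {"dp": [35,7,25],"yaw": 0}
    - {"dp": [67,14,52],"yaw": -1}
    - {"dp": [67,14,90],"yaw": -1}
    - {"dp": [67,14,118],"yaw": -1}
    - {"dp": [67,14,118],"yaw": -1}
    - {"dp": [68,21,118],"yaw": 0}
    - {"dp": [68,26,118],"yaw": 0}
    - {"dp": [69,29,118],"yaw": 1.5}
    - {"dp": [69,31,118],"yaw": 3.5}
    - {"dp": [69,31,118],"yaw": 3.5}
    - {"dp": [69,31,118],"yaw": 3.5}

```text
clock: 7.42
eef_pos: [526.9, -40.6, 75.4]
tcp_rot: [3.142, 0.0, 0.258]
contact_force: [-0.8, 0.5, 0.0]
opening: 0.002
grasp_force: 0.1
```

carry_out:
  targets:
    - {"dp": [0,-10,0],"yaw": 0}
    - {"dp": [0,-10,-40],"yaw": 0}
    - {"dp": [-35,-20,-90],"yaw": 0}
    - {"dp": [-69,-31,-120],"yaw": 0}
    - {"dp": [-69,-31,-120],"yaw": 0}
    - {"dp": [-69,-31,-120],"yaw": 0}

```text
clock: 8.18
eef_pos: [452.8, -27.9, 195.1]
tcp_rot: [3.141, -0.001, 0.258]
contact_force: [-0.4, -0.7, 0.4]
opening: -0.002
grasp_force: 0.0
```

Run:
```python
from h import *
look("a3")
```

```text
[452.80652279 -27.92914716 195.081989  ] 14.78405118341892 [-0.37676639 -0.70154594  0.41678528] 8.175
top or [(np.int64(31), array([349.1, 187.3]), array([568.9, -48.5]), array([577.5, -47.6]))]
top fin [(np.int64(22), array([349.1, 195.8]), array([529.3, -55.8]))]
scene or [(np.int64(48), array([301.6, 186.5]), array([570.5, -32.1]), array([582.2, -48.6]))]
scene fin [(np.int64(43), array([313.8, 186.7]), array([532.1, -48.9]))]
```

View pics/a3.png

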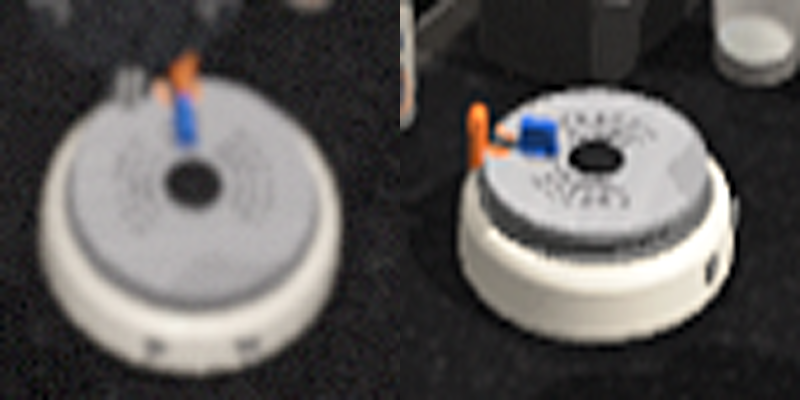

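Run:
```python
from h import *
for c in ([491,-70],[493,-70],[491,-69]):
  print(c,"hub",proj("top",[c+[65]])[0].round(1))
  for n in("top","scene"):
   for f in (13,15,17,19,21):
    a=np.radians(f);u=np.array([np.cos(a),np.sin(a),0]);t=np.array([-u[1],u[0],0]);C=np.array(c+[0.])
    P=[C+90*u+[0,0,z] for z in (75,67)]+[C+43*u+[0,0,77],C+43*u+[0,0,72],C+72*u+11*t+[0,0,59],C+72*u-11*t+[0,0,59]]
    print(n,f,"post75,67",*proj(n,P)[:2].round(1),"fin",*proj(n,P)[2:4].round(1),"marks",*proj(n,P)[4:].round(1))
im=r.grab_frame("top")
for q in blobs(im,(0,0,0),(180,255,50),(335,198,365,220)):print("hub",q)
im2=r.grab_frame("scene")
for q in blobs(im2,(0,0,0),(180,255,60),(315,178,345,202)):print("hubS",q,proj("scene",[[491,-70,65],[493,-70,65]]))
h=cv2.cvtColor(im,cv2.COLOR_RGB2HSV);m=cv2.inRange(h,(3,60,90),(20,255,255));print(m[178:200,335:362]//255)
```

```text
[491, -70] hub [350.9 206.5]
top 13 post75,67 [350.  184.4] [349.9 185.8] fin [350.6 194.6] [350.5 195.4] marks [346.9 191.1] [353.  191.1]
top 15 post75,67 [349.2 184.4] [349.  185.8] fin [350.2 194.6] [350.1 195.4] marks [346.2 191.2] [352.3 191.1]
top 17 post75,67 [348.3 184.4] [348.1 185.8] fin [349.8 194.6] [349.7 195.4] marks [345.5 191.3] [351.6 191. ]
top 19 post75,67 [347.4 184.5] [347.3 185.9] fin [349.4 194.6] [349.3 195.5] marks [344.8 191.4] [350.9 191. ]
top 21 post75,67 [346.5 184.6] [346.4 185.9] fin [348.9 194.6] [348.8 195.5] marks [344.1 191.6] [350.2 190.9]
scene 13 post75,67 [302.6 182.5] [302.6 184.6] fin [315.5 184.2] [315.5 185.5] marks [306.4 189. ] [308.7 186.1]
scene 15 post75,67 [302.2 182.9] [302.3 185. ] fin [315.3 184.4] [315.3 185.7] marks [306.2 189.3] [308.3 186.4]
scene 17 post75,67 [301.9 183.3] [302.  185.4] fin [315.2 184.6] [315.2 185.9] marks [306.1 189.7] [308.  186.7]
scene 19 post75,67 [301.7 183.8] [301.7 185.8] fin [315.1 184.8] [315.1 186.2] marks [306. 190.] [307.7 187. ]
scene 21 post75,67 [301.4 184.2] [301.5 186.3] fin [315.  185.1] [
[... 3201 characters left out ...]
 0 0 0 0 0 0 0]
 [0 0 0 0 0 0 0 0 0 0 0 1 1 1 1 1 1 1 0 0 0 0 0 0 0 0 0]
 [0 0 0 0 0 0 0 0 0 1 1 1 1 1 1 1 1 1 0 0 0 0 0 0 0 0 0]
 [0 0 0 0 0 0 0 0 0 1 1 1 1 1 1 1 1 1 0 0 0 0 0 0 0 0 0]
 [0 0 0 0 0 0 0 0 0 1 1 1 0 0 0 0 1 1 0 0 0 0 0 0 0 0 0]
 [0 0 0 0 0 0 0 0 0 0 1 1 0 0 0 0 0 0 0 0 0 0 0 0 0 0 0]
 [0 0 0 0 0 0 0 0 0 0 0 0 0 0 0 0 0 0 0 0 0 0 0 0 0 0 0]
 [0 0 0 0 0 0 0 0 0 0 0 0 0 0 0 0 0 0 0 0 0 0 0 0 0 0 0]
 [0 0 0 0 0 0 0 0 0 0 0 0 0 0 0 0 0 0 0 0 0 0 0 0 0 0 0]
 [0 0 0 0 0 0 0 0 0 0 0 0 0 0 0 0 0 0 0 0 0 0 0 0 0 0 0]
 [0 0 0 0 0 0 0 0 0 0 0 0 0 0 0 0 0 0 0 0 0 0 0 0 0 0 0]
 [0 0 0 0 0 0 0 0 0 0 0 0 0 0 0 0 0 0 0 0 0 0 0 0 0 0 0]
 [0 0 0 0 0 0 0 0 0 0 0 0 0 0 0 0 0 0 0 0 0 0 0 0 0 0 0]]
```

Run:
```python
from h import *
todp([(524.8,-32.7,140,14.8),(524.8,-32.7,74,14.8),(526.9,-40.6,74,14.8),(527.6,-43.3,74,14.8),(525,-33,74,14.8),(525,-33,120,14.8),(491.5,-70,120,14.8),(491.5,-70,78,14.8)])
```

```text
[68.6, 22.8, 54.3] -0.0
[68.6, 22.8, 120.3] -0.0
[68.7, 31.0, 120.3] -0.0
[68.6, 33.8, 120.3] -0.0
[68.8, 23.2, 120.3] -0.0
[68.8, 23.2, 74.3] -0.0
[26.9, 50.4, 74.3] -0.0
[26.9, 50.4, 116.3] -0.0
```

carry_out:
  targets:
    - {"dp": [35,12,30],"yaw": 0}
    - {"dp": [68.5,22,55],"yaw": 0}
    - {"dp": [68.5,22,95],"yaw": 0}
    - {"dp": [68.5,22,120],"yaw": 0}
    - {"dp": [68.5,22,120],"yaw": 0}
    - {"dp": [68.5,28,120],"yaw": 0}
    - {"dp": [68.5,31,120],"yaw": 0}
    - {"dp": [68.5,33,120],"yaw": 0}
    - {"dp": [68.5,34,120],"yaw": 0}
    - {"dp": [68.5,34,120],"yaw": 0}
    - {"dp": [68.5,34,120],"yaw": 0}

```text
clock: 9.75
eef_pos: [527.3, -43.6, 75.4]
tcp_rot: [3.142, -0.0, 0.258]
contact_force: [0.5, 1.3, 0.9]
opening: -0.001
grasp_force: 0.8
```

carry_out:
  targets:
    - {"dp": [0,-11,0],"yaw": 0}
    - {"dp": [0,-11,-40],"yaw": 0}
    - {"dp": [-35,-20,-90],"yaw": 0}
    - {"dp": [-69,-33,-120],"yaw": 0}
    - {"dp": [-69,-33,-120],"yaw": 0}
    - {"dp": [-69,-33,-120],"yaw": 0}

```text
clock: 10.5
eef_pos: [452.5, -29.1, 195.0]
tcp_rot: [3.141, -0.0, 0.258]
contact_force: [-0.3, -0.1, 0.0]
opening: -0.005
grasp_force: 0.0
```

Run:
```python
from h import *
look("a4")
im=r.grab_frame("top")
h=cv2.cvtColor(im,cv2.COLOR_RGB2HSV);m=cv2.inRange(h,(3,60,90),(20,255,255));print(m[180:196,340:356]//255)
todp([(491.5,-70,120,14.8),(491.5,-70,78,14.8),(491.5,-70,73,14.8),(491.5,-70,62,14.8)])
```

```text
[452.46807151 -29.06457243 194.97740618] 14.786302393696518 [-0.28065474 -0.07718764  0.02565012] 10.5
top or [(np.int64(30), array([348.6, 187.7]), array([566.7, -47.1]), array([575.3, -46.2]))]
top fin [(np.int64(21), array([350., 196.]), array([529.2, -59. ]))]
scene or [(np.int64(41), array([301.1, 186. ]), array([573.9, -34.1]), array([585.7, -50.6]))]
scene fin [(np.int64(43), array([314.3, 186.5]), array([531.5, -51. ]))]
[[0 0 0 0 0 0 0 0 0 0 0 0 0 0 0 0]
 [0 0 0 0 0 0 0 0 0 0 0 0 0 0 0 0]
 [0 0 0 0 0 0 0 0 0 0 0 0 0 0 0 0]
 [0 0 0 0 0 0 0 0 0 0 0 0 0 0 0 0]
 [0 0 0 0 0 0 0 0 0 0 0 0 0 0 0 0]
 [0 0 0 0 0 0 0 0 1 1 1 1 0 0 0 0]
 [0 0 0 0 0 0 0 1 1 1 1 1 0 0 0 0]
 [0 0 0 0 0 0 0 1 1 1 1 1 0 0 0 0]
 [0 0 0 0 0 0 1 1 1 1 1 1 1 1 0 0]
 [0 0 0 0 0 0 1 1 1 1 1 1 1 1 0 0]
 [0 0 0 0 0 0 1 1 1 1 1 0 1 1 0 0]
 [0 0 0 0 0 0 1 1 1 0 0 0 1 1 0 0]
 [0 0 0 0 0 0 1 1 0 0 0 0 0 1 0 0]
 [0 0 0 0 0 0 0 0 0 0 0 0 0 0 0 0]
 [0 0 0 0 0 0 0 0 0 0 0 0 0 0 0 0]
 [0 0 0 0 0 0 0 0 0 0 0 0 0 0 0 0]]
[27.4, 49.4, 74.2] -0.0
[27.4, 49.4, 116.2] -0.0
[27.4, 49.4, 121.2] -0.0
[27.4, 49.4, 132.2] -0.0
```

View pics/a4.png

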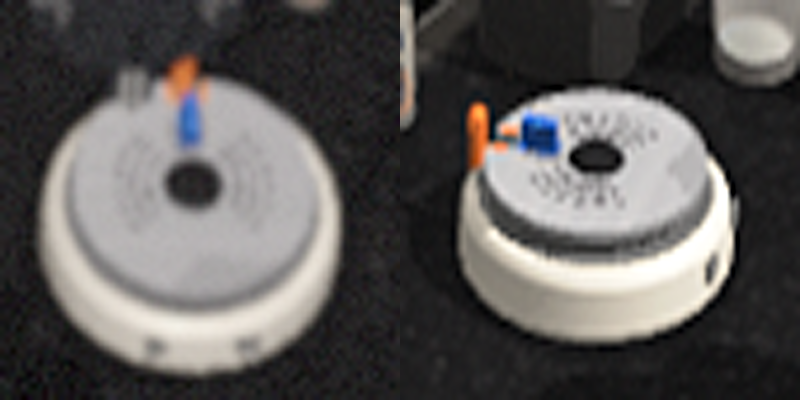

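The fin is now at about 14.5°, and the two marks straddle the post evenly (columns 346.5 and 352.5, post about 349). I'll press gently at the hub.

carry_out:
  targets:
    - {"dp": [14,25,35],"yaw": 0}
    - {"dp": [27.5,49,70],"yaw": 0}
    - {"dp": [27.5,49,100],"yaw": 0}
    - {"dp": [27.5,49,116],"yaw": 0}
    - {"dp": [27.5,49,120],"yaw": 0}
    - {"dp": [27.5,49,123],"yaw": 0}
    - {"dp": [27.5,49,125],"yaw": 0}
    - {"dp": [27.5,49,127],"yaw": 0}
    - {"dp": [27.5,49,127],"yaw": 0}
    - {"dp": [27.5,49,127],"yaw": 0}

```text
clock: 11.9
eef_pos: [491.7, -69.6, 68.6]
tcp_rot: [3.141, -0.001, 0.258]
contact_force: [0.3, 2.3, 3.0]
opening: -0.005
grasp_force: 1.3
```

carry_out:
  targets:
    - {"dp": [0,0,2],"yaw": 0}
    - {"dp": [0,0,4],"yaw": 0}
    - {"dp": [0,0,5],"yaw": 0}
    - {"dp": [0,0,6],"yaw": 0}
    - {"dp": [0,0,7],"yaw": 0}
    - {"dp": [0,0,8],"yaw": 0}
    - {"dp": [0,0,8],"yaw": 0}
    - {"dp": [0,0,8],"yaw": 0}

```text
clock: 12.9
eef_pos: [491.7, -69.7, 61.8]
tcp_rot: [3.141, -0.001, 0.258]
contact_force: [-5.3, 3.2, 25.2]
opening: 0.001
grasp_force: 12.9
```

Bottomed at tip height 53.8 mm (home is 54) with 25 N. I'll lift straight off and check.

carry_out:
  targets:
    - {"dp": [0,0,-5],"yaw": 0}
    - {"dp": [0,0,-40],"yaw": 0}
    - {"dp": [0,0,-80],"yaw": 0}
    - {"dp": [-20,-25,-110],"yaw": 0}
    - {"dp": [-28,-49,-135],"yaw": 0}
    - {"dp": [-28,-49,-135],"yaw": 0}
    - {"dp": [-28,-49,-135],"yaw": 0}

```text
clock: 13.78
eef_pos: [451.8, -29.8, 194.6]
tcp_rot: [3.141, 0.0, 0.258]
contact_force: [1.0, 0.7, 0.2]
opening: 0.002
grasp_force: 0.0
```

Run:
```python
from h import *
look("a5")
```

```text
[451.75993564 -29.82589809 194.63161758] 14.795339599307885 [0.96548283 0.74716474 0.17422727] 13.775
top or [(np.int64(32), array([349. , 188.3]), array([564.4, -49. ]), array([572.9, -48.1]))]
top fin [(np.int64(22), array([349.9, 197.8]), array([521.3, -60.1]))]
scene or [(np.int64(60), array([302.6, 187.2]), array([564.8, -29.9]), array([576.5, -46.4]))]
scene fin [(np.int64(42), array([314.2, 189.3]), array([521. , -34.5]))]
```

View pics/a5.png

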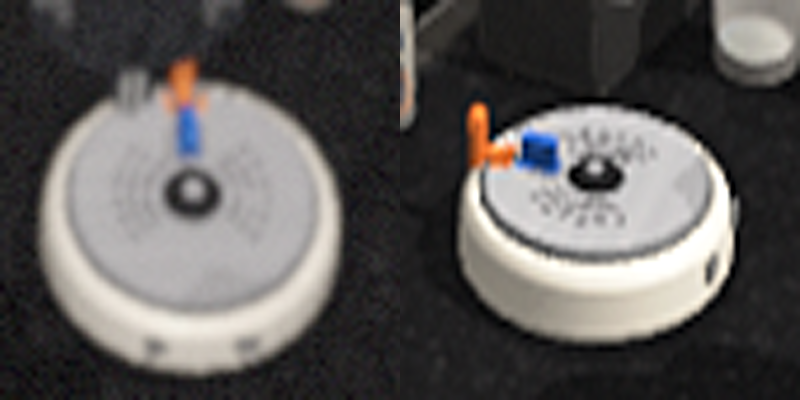

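The disc sits flush on the base. The fin dropped 2.8 px in the scene view (about 11 mm), the tooth shows through the notch at the post, and the hand is clear.

```bash
python3 -c "from rig import r; print(r.sign_off())"
```

```text
the job is handed in; nothing more can be done
None
```

I turned the disc by its fin until the notch stood at the orange post, pressed it about 11 mm down to its home position over the tooth, moved the hand clear and handed the job in at about 14 s; sign-off returned no verdict.

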